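# Close the split casting mould with its draw latch

## Robot

A 6-joint arm with a two-finger parallel gripper is mounted at the origin on the work surface; the furniture and walls round the work are solid. World frame = base frame: x ahead of the robot, y to its left, z up, the work surface at z = 0. Lengths are in m, angles in rad, forces in N, time in s.
With the tool pointing down it reaches from about 0.35 to 0.775 m from the base axis. Payload 7.3 kg.
Tool frame: the origin (TCP) lies at the very end of the fingers, on their centre line; the grasp point (between the pads) lies 19 mm behind it; z points along the fingers, y is the line along which they close (so a half turn about z gives the same grasp; the last joint's range is limited). The gripper opens to 92 mm and grips with 3 to 60 N. Pads are 19 mm wide; open, the fingers measure 130 mm over their backs; the gripper's body (75 mm by 190 mm) begins 47 mm behind the grasp point.
Start: joints at [1.108, 0.342, 1.524, -0, 1.275, -0.146], TCP at [0.164, 0.499, 0.227] pointing down, gripper open.
Joint ranges: [-2.53, 2.53], [-0.77, 2.02], [0.04, 2.7], [-1, 4.14], [0.28, 2.66], [-3.11, 3.11]. Speed limits (rad/s): [2.57, 2.57, 3.14, 3.14, 3.14, 3.14].

## Interface

Orientations are given as a 3x3 rotation matrix whose columns are the frame's x, y, z axes.
In Python, from plant import bot, viewer gives the robot as it stands. Calls block until the motion is done:
- bot.goto(position, orientation): joint-space move of the TCP to a pose.
- bot.movel(position, feed=0.15, frame=None, force_limit=None): straight line of the TCP; frame=None keeps the orientation; feed is the mean speed in m/s. With force_limit (N) it stops when the force on the tool has changed by that much, and returns True; else False.
- bot.move_joints(angles): joint-space move.
- bot.move_gripper(opening, squeeze=None): finger opening in m; squeeze is the grip in N (None keeps the last); returns when the fingers have stopped.
- bot.dwell(seconds).
- bot.inverse_kinematics(position, orientation): joint angles nearest the present ones, or None.
- viewer.grab_frame(name): name is "scene" or "top" or "wrist"; returns a dict with "color" (420x560x3 uint8, red, green, blue), "depth" (420x560 float32, m along the optical axis (not along the pixel's ray), 0 where there is no reading), "intrinsics" (3x3 intrinsics, pixels), "world_from_camera" (4x4, takes a point from camera to world coordinates); the wrist camera has in their place "T_tool_cam" (4x4, takes a point from camera to tool coordinates, whose origin is the TCP and whose axes are the flange's). Camera axes: x right, y down, z forward; pixel columns grow to the right and rows downward; lengths in m; the calibration is good to about 2 mm. The wrist camera is an equidistant fisheye: a pixel r from the principal point sees the ray r / f radians off the axis. A picture is of the moment at which its call begins: read the wrist's pose just before it.
A pose or a line that the arm cannot do raises bot.MotionError and nothing moves.
- bot.close_job(): hands the job in; it is judged then, once.
Readings, each from a call of its own:
- bot.read_time_s(): time.
- bot.read_joint_positions(): joint angles.
- bot.read_qvel(): joint speeds.
- bot.read_effort(): joint torques, N m.
- bot.read_position(): TCP position.
- bot.read_ee_rot(): TCP orientation.
- bot.read_contact_force(): force on the tool from outside, world axes, zero at the start.
- bot.read_ft_torque(): the same for the moment, N m.
- bot.read_opening(): finger opening in m.
- bot.read_finger_force(): force on a finger pad.
Only numpy, scipy, OpenCV 4.12 (cv2) and the standard library are available. Lean on these libraries where they do the work, as an engineer would, in place of code of your own. Each camera call takes 0.05 s, during which the arm holds its last target. There are 200 camera calls.

## Task

Close the sealing-ring mould for the next casting: slide the loose half up against the fixed half, swing the latch's wire loop over and hook it behind the keeper, then snap the lever down over centre until it lies flat, so that the latch holds the two halves tightly together. Do not push about or knock over the things lying and standing round the mould.

Things in the scene. Friction and masses are not known exactly. Their poses are not given: they have to be found in the camera images.
- mould: Two-part casting mould: two aluminium blocks 120 mm wide, tops 82 mm above the bench, on a dark base plate (255 x 136 x 12 mm) bolted down. Origin on the bench below the lever's pivot; z up, x along the mould from the fixed to the sliding half, y across. Fixed half: x -65 to 35 mm (parting face at 35); plate: x -83 to 173. The draw latch stands on top, along the middle (y = 0).
- half (a joint): How far the sliding half stands open (m): 0 = faces meeting, 0.05 = end of travel. It slides along the mould's x on two guide pins against about 4 N of friction, and stays where it is left.
- push_face (a point): Point on the sliding half's outer upright face (it looks to the mould's +x), 62 mm above the bench, mid-width. The half is 75 mm long in x: with it home this point is at x = 110 mm. The space beyond it is free.
- keeper (a point): Seat of the keeper (steel hook on the sliding half): where the bar's centre ends up when pulled tight. Axes as the mould's; half home: x = 75, z = 100 mm. Post 18 mm wide in y, its face 3 mm to the -x side; a lip 5 to 10 mm above the seat reaches 2 mm past it in +x; flat riser 8 mm below, out to 29 mm in +x. The slot opens to +x: bring the bar down beyond the lip; it is then drawn in under it.
- pivot (a point): Centre of the lever's pivot pin (along y) in a bracket 29 mm wide on the fixed half: mould x = 0, z = 102 mm.
- lever (a joint): Latch lever angle (rad): 0 = shut, the handle lying level from the pivot along the mould's -x; grows as the handle is lifted and swings up over toward +x (pi/2 upright, 1.92 stop). Friction (0.045 N m) keeps it where it is left. With the loop hooked, closing it stretches the loop's springs; dead centre is near 0.17, below that they snap it down. Push at the handle under 10 N.
- handle (a point): Point in the middle of the lever's black rubber grip's section, 90 mm from the pivot pin; the grip runs from 42 to 114 mm from the pin, 20 mm wide in y, 14 mm thick.
- trunnion (a point): Centre of the cross pin (46 mm long, along y) on the lever, on which the loop swings; 26 mm from the lever's pivot and carried round by the lever: lever shut, it is at mould x = -26 mm; lever upright, about 26 mm above the pivot.
- loop (a joint): Loop angle against the lever (rad): the loop rises above level by (loop - lever), pointing to the mould's +x when that is 0. Stop at 2.95. Light friction (0.024 N m) holds the loop up when steeper than about 50 degrees; when flatter it sinks by its own weight.
- loop_bar (a point): Centre of the bar closing the loop's end, 97 mm from the trunnion. The loop is a U of 6 mm round steel wire, 42 mm wide outside, 30 mm inside; its side wires pass outside lever, bracket and keeper and can be pinched across (along y) near the bar. Springs at the trunnion let it stretch by up to 7 mm (16 N per mm).
- vial_0: Standing vial 25 x 25 x 78 mm, dark cap; a bystander. Origin at the centre of its underside.
- vial_1: Standing vial 25 x 25 x 78 mm, grey; a bystander. Origin at the centre of its underside.
- vial_2: Standing vial 25 x 25 x 78 mm, pale cap; a bystander. Origin at the centre of its underside.
- ring_3: Moulded sealing ring 31 x 31 x 11 mm, lying flat beside the mould; a bystander. Origin at the centre of its underside.
- hex_frame_1: Hexagonal insert frame 29 x 26 x 12 mm, lying beside the mould; a bystander. Origin at the centre of its underside.
- screwdriver: Screwdriver 200 x 26 x 26 mm, lying beside the mould; a bystander. Origin at the centre of its underside.
- spray_small: Small spray bottle 58 x 58 x 150 mm, standing; a bystander. Origin at the centre of its underside.
- tape_roll_a: Roll of packing tape 104 x 104 x 50 mm, lying flat; a bystander. Origin at the centre of its underside.

How it is judged:
On the way, in this order (a step that is already met when the one before it is completed fails the run):
1. the sliding half is pushed up to the fixed half (within 10 mm) (value of joint half below 0.01 m), for 0.1 s.
2. the loop's bar is down behind the keeper's hook, with the lever still up (x of loop_bar in the frame of keeper above -0.006 m and z of loop_bar in the frame of keeper between -0.012 and 0.006 m and y of loop_bar in the frame of keeper between -0.012 and 0.012 m and value of joint lever above 0.7 rad), for 0.1 s.
At the end, for the whole second after the job is handed in: The halves meet (within 1.5 mm), the lever lies down past dead centre (within 0.1 rad of its stop) and at rest, and the loop's bar sits in the keeper under the lip (within 5 to 6 mm of the seat along the mould, less than 6 mm above and 12 mm below it, within 12 mm across) (value of joint half below 0.0015 m and value of joint lever below 0.1 rad and x of loop_bar in the frame of keeper between -0.006 and 0.005 m and z of loop_bar in the frame of keeper between -0.012 and 0.006 m and y of loop_bar in the frame of keeper between -0.012 and 0.012 m and velocity of joint lever between -0.05 and 0.05 rad/s); the robot touches nothing.
It fails at once if a bystander is shoved more than 40 mm or knocked over (distance of any of vial_0, vial_1, vial_2, ring_3, hex_frame_1, screwdriver, spray_small, tape_roll_a from where it was at the start of the episode above 0.04 m or angle between any of vial_0, vial_1, vial_2, spray_small's own z axis and vertical above 0.6 rad).
It also fails if it takes over 64 s, if anything falls off the work surface, if the arm or the gripper's body presses on something with over 40 N, if the wrist force passes 120 N, or if a joint passes its speed limit or range.

## Working session

There is one attempt and no reset: what is moved stays moved. The work goes in short steps, each a Python script; the robot and the scene stay as the last script left them, time stands still between calls to the robot, and variables do not carry over. Pictures are saved under pics/ and viewed, at most 10 in all, crops included, and the job is handed in when it is done.

```bash
ls; mkdir -p pics; python3 - <<'E'
from plant import bot, viewer
import cv2,numpy as np
for n in("scene","top"):
    f=viewer.grab_frame(n); np.savez(f"{n}.npz",**f); cv2.imwrite(f"pics/{n}.png",f["color"][:,:,::-1])
    print(n,f["intrinsics"].tolist(),f["world_from_camera"].round(3).tolist())
E
```

```text
pics
scene [[448.27687899326185, 0.0, 271.79680645325624], [0.0, 448.27687899326185, 205.28904634316225], [0.0, 0.0, 1.0]] [[0.859, -0.267, 0.437, -0.004], [-0.513, -0.446, 0.734, -0.851], [-0.001, -0.854, -0.52, 0.682], [0.0, 0.0, 0.0, 1.0]]
top [[466.45823549762486, 0.0, 277.58694609443603], [0.0, 466.45823549762486, 209.51096062156017], [0.0, 0.0, 1.0]] [[-0.06, -0.978, 0.2, 0.204], [-0.998, 0.058, -0.016, -0.005], [0.004, -0.2, -0.98, 1.484], [0.0, 0.0, 0.0, 1.0]]
```

View pics/scene.png

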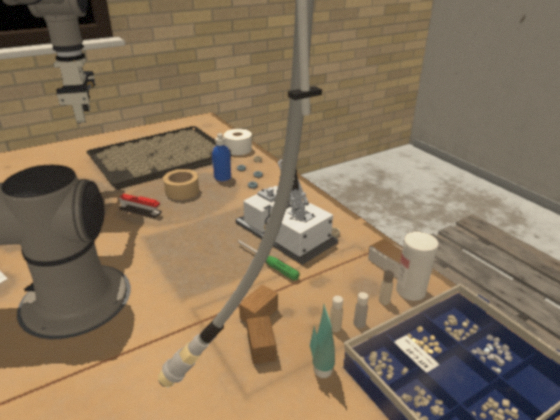

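View pics/top.png

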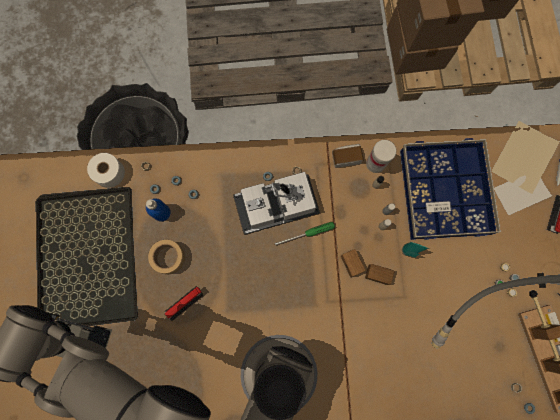

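The scene view shows the mould around (290,218), with the hose in front of it. The top view has the mould at about (277,201), with the screwdriver near (310,233) below it. Next I'll measure and zoom in.

```bash
cat > h.py <<'E'
import numpy as np, cv2
def cloud(f):
    d=f["depth"];K=f["intrinsics"];T=f["world_from_camera"]
    v,u=np.mgrid[:d.shape[0],:d.shape[1]]
    p=np.stack([(u-K[0,2])/K[0,0]*d,(v-K[1,2])/K[1,1]*d,d],-1)
    return p@T[:3,:3].T+T[:3,3]
def ray(f,uv,z):
    K=f["intrinsics"];T=f["world_from_camera"]
    r=T[:3,:3]@np.linalg.inv(K)@np.array([*uv,1.]); return T[:3,3]+r*(z-T[2,3])/r[2]
E
python3 - <<'E'
from h import *
f=dict(np.load("top.npz")); P=cloud(f); c=f["color"].astype(int)
roi=np.zeros(P.shape[:2],bool); roi[160:245,220:335]=1
z=P[...,2]
m=roi&(abs(z-0.082)<0.008)
print(m.sum(), np.median(z[m]))
for name,mm in(("block",roi&(z>0.072)&(z<0.092)),("plate",roi&(z>0.006)&(c.sum(2)<170)),("hi",roi&(z>0.1))):
    q=P[mm][:,:2].astype(np.float32); r=cv2.minAreaRect(q); print(name,len(q),r,cv2.boxPoints(r).round(3).tolist(), P[mm][:,2].max())
cr=lambda f,y0,y1,x0,x1,s: cv2.resize(f["color"][y0:y1,x0:x1,::-1],None,fx=s,fy=s,interpolation=cv2.INTER_CUBIC)
cv2.imwrite("pics/topc.png",cr(f,160,250,220,350,6)); 
s=dict(np.load("scene.npz")); cv2.imwrite("pics/scc.png",cr(s,160,280,220,350,5)[:600])
E
```

```text
1810 0.08102718968920941
block 1878 ((0.526412844657898, -0.030502773821353912), (0.12106704711914062, 0.21278448402881622), 12.700757026672363) [[0.4440000057220459, 0.05999999865889549], [0.4909999966621399, -0.14800000190734863], [0.609000027179718, -0.12099999934434891], [0.5619999766349792, 0.08699999749660492]] 0.09199249870501114
plate 847 ((0.43619054555892944, -0.09318551421165466), (0.4140799939632416, 0.3447286784648895), 12.561452865600586) [[0.19699999690055847, 0.029999999329447746], [0.2720000147819519, -0.3059999942779541], [0.6759999990463257, -0.2160000056028366], [0.6010000109672546, 0.11999999731779099]] 1.4835397457642303
hi 290 ((0.3819071352481842, -0.04423779249191284), (0.3401171863079071, 0.12814339995384216), 8.205856323242188) [[0.20399999618530273, -0.004999999888241291], [0.22300000488758087, -0.13199999928474426], [0.5590000152587891, -0.08299999684095383], [0.5410000085830688, 0.0430000014603138]] 1.4835397457642303
```

View pics/topc.png

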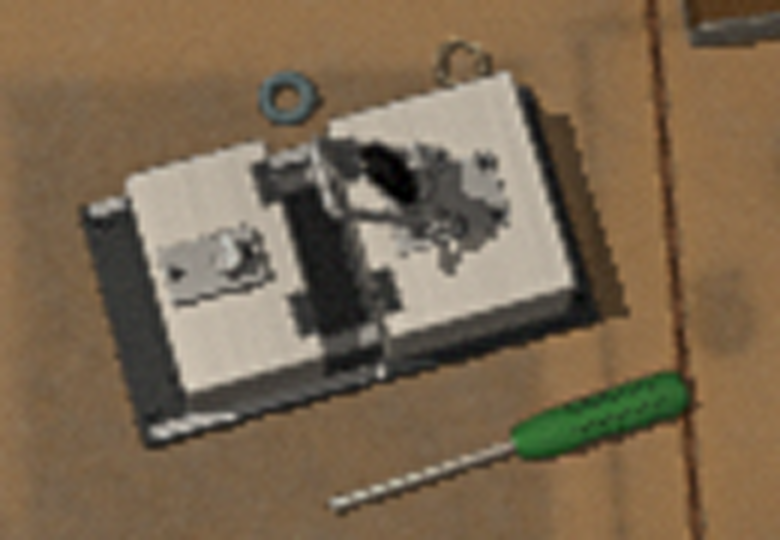

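View pics/scc.png

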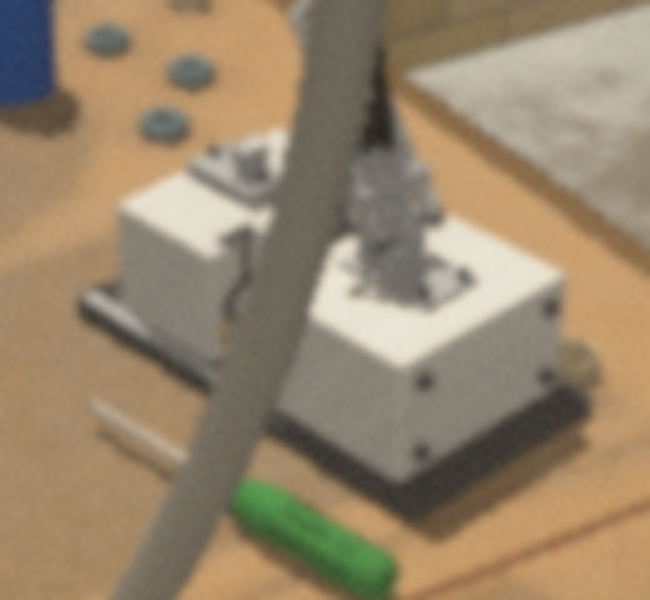

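The top crop shows the keeper at about (230,250) on the sliding half (left), the lever upright with its black grip at (390,175), and wires near (350,200). The scene crop confirms the lever is upright, with the screwdriver on the robot's side. I'll go above the push side and look with the wrist camera.

```bash
cat >> h.py <<'E'
a=np.arctan2(0.9755,-0.2199); O=np.array([0.5355,-0.0709,0])
X=np.array([np.cos(a),np.sin(a),0]);Y=np.array([-np.sin(a),np.cos(a),0]);Z=np.array([0,0,1.])
M=np.c_[X,Y,Z]
def W(x,y,z): return O+M@np.array([x,y,z])
def toM(p): return (np.asarray(p)-O)@M
def R(pitch=0,flip=1):
    # tool z down tilted: pitch>0 leans fingertips toward mould -x; tool y along +-mould Y
    z=-np.cos(pitch)*Z-np.sin(pitch)*X; y=flip*Y; return np.c_[np.cross(y,z),y,z]
def wcloud(f,p,Rt):
    d=f["depth"];K=f["intrinsics"];T=f["T_tool_cam"]
    v,u=np.mgrid[:d.shape[0],:d.shape[1]]
    a_=(u-K[0,2])/K[0,0];b_=(v-K[1,2])/K[1,1];r=np.hypot(a_,b_)+1e-9
    s=np.where(r<1.45,np.tan(np.minimum(r,1.45))/r,0)
    q=np.stack([a_*s*d,b_*s*d,d],-1)@T[:3,:3].T+T[:3,3]
    return q@Rt.T+p
def shot(name):
    from plant import bot,viewer
    p=np.array(bot.read_position());Rt=np.array(bot.read_ee_rot());f=viewer.grab_frame("wrist")
    np.savez(name+".npz",p=p,R=Rt,**f); cv2.imwrite(f"pics/{name}.png",f["color"][:,:,::-1]); return f,p,Rt
E
python3 - <<'E'
from h import *
from plant import bot
for fl in(1,-1):
    for args in ((.21,0,.27,0),(.23,0,.25,.6)): 
        q=bot.inverse_kinematics(W(*args[:3]),R(args[3],fl)); print(fl,args,None if q is None else np.round(q,2))
f=dict(np.load("top.npz"));P=toM(cloud(f).reshape(-1,3))
s=(abs(P[:,1])<.035)&(P[:,0]>-.09)&(P[:,0]<.17)&(P[:,2]>.09)&(P[:,2]<.4); q=P[s]; print(len(q)); print((q[np.argsort(q[:,0])][::4]*1000).round().astype(int).tolist())
E
```

```text
1 (0.21, 0, 0.27, 0) [ 0.12  0.28  1.49 -0.    1.37  3.04]
1 (0.23, 0, 0.25, 0.6) [ 0.5   0.42  1.5  -0.58  1.44 -2.72]
-1 (0.21, 0, 0.27, 0) [ 0.12  0.28  1.49 -0.    1.37 -0.11]
-1 (0.23, 0, 0.25, 0.6) [ 0.5   0.42  1.5  -0.58  1.44  0.42]
353
[[-58, 34, 91], [-33, -11, 94], [-24, -2, 91], [-15, -16, 108], [-12, -19, 114], [-10, 20, 114], [-8, -17, 113], [-7, -10, 102], [-5, -18, 122], [-4, 8, 114], [-3, 22, 117], [-1, 5, 128], [0, -13, 136], [0, 21, 131], [2, 14, 132], [2, -15, 131], [3, -22, 129], [4, 1, 132], [5, 14, 136], [5, -5, 136], [6, 13, 93], [7, 23, 134], [8, -17, 140], [9, -4, 155], [10, 8, 154], [11, -18, 142], [12, 8, 134], [13, 20, 143], [14, 0, 176], [16, -5, 181], [16, 9, 164], [18, 4, 195], [19, 8, 165], [20, 10, 184], [22, -7, 205], [22, 7, 200], [23, -2, 212], [25, 4, 213], [25, -4, 208], [26, 10, 204], [28, -7, 211], [28, 19, 168], [29, 0, 215], [31, -5, 208], [32, -2, 212], [33, -17, 180], [34, 16, 178], [35, 20, 183], [38, 19, 180], [41, 21, 191], [44, 20, 191], [47, 20, 195], [50, 22, 207], [52, -2, 209], [53, 10, 213], [54, 13, 211], [54, -16, 205], [55, 18, 210], [56, -9, 222], [57, 14, 207], [58, -13, 209], [92, 12, 94], [94, -1, 97], [95, -10, 91], [97, -2, 98], [100, -14, 92], [101, -8, 106], [103, 7, 104], [104, -9, 105], [106, 8, 111], [107, 10, 94], [108, -6, 110], [110, 0, 108], [111, 7, 112], [113, 8, 91], [116, 7, 90], [118, -6, 93], [120, 13, 95], [122, 9, 93], [125, 5, 92], [126, 10, 91], [127, 4, 92], [130, 1, 95], [132, 9, 92], [133, -11, 91], [134, 5, 92], [136, 11, 92], [137, -5, 93], [139, 0, 91]]
```

The depth cloud puts the lever tip at mould (29,0,215) mm, so lever ≈ 1.81, and the loop bar at about (57,0,213), 59° up. Now I'll push the half home.

```bash
python3 - <<'E'
from h import *
from plant import bot
bot.goto(W(.21,0,.27),R(0,-1))
bot.move_gripper(0.0)
f,p,Rt=shot("w1"); print("Ttc",f["T_tool_cam"].round(3).tolist(), f["intrinsics"][0,0],bot.read_time_s())
P=toM(wcloud(f,p,Rt).reshape(-1,3)); ok=(f["depth"]>0).ravel()
b=P[ok&(P[:,2]>.07)&(P[:,2]<.088)&(P[:,0]<.17)&(P[:,0]>-.07)&(abs(P[:,1])<.08)]
print("block z",np.median(b[:,2]),"x",np.percentile(b[:,0],[1,99]),"y",np.percentile(b[:,1],[1,99]))
r=cv2.minAreaRect(b[:,:2].astype(np.float32)); print(r)
E
```

```text
Ttc [[0.001, -0.963, -0.268, 0.072], [1.0, 0.001, -0.0, 0.001], [0.0, -0.268, 0.963, -0.158], [0.0, 0.0, 0.0, 1.0]] 325.19226210127806 3.375
block z 0.08035742608569905 x [0.02282728 0.15047431] y [-0.06097965  0.0549004 ]
((0.10415145754814148, -0.01929771900177002), (0.13728861510753632, 0.11107747256755829), 23.38540267944336)
```

View pics/w1.png

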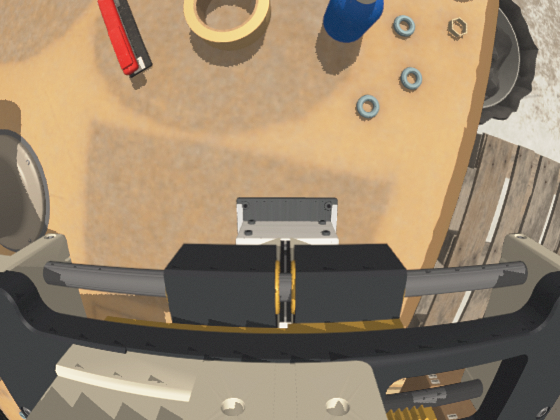

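The wrist view shows the sliding half's outer face at (287,225), with the space beyond it free. Pushing now.

```bash
python3 - <<'E'
from h import *
from plant import bot
bot.movel(W(.20,0,.058),feed=.12)
F0=np.array(bot.read_contact_force())
for tgt,lim in((.13,14),(.09,22)):
    r=bot.movel(W(tgt,0,.058),feed=.04,force_limit=lim); print(r,toM(bot.read_position()).round(4),((np.array(bot.read_contact_force())-F0)@M).round(1),bot.read_time_s())
bot.movel(toM(bot.read_position())@M.T+O+X*.03,feed=.1)
bot.movel(W(.17,0,.30),feed=.2)
print(bot.read_time_s())
f,p,Rt=shot("w2")
from plant import viewer
for n in("scene","top"):
    f=viewer.grab_frame(n); np.savez(f"{n}2.npz",**f)
P=toM(cloud(f).reshape(-1,3))
s=(P[:,2]>.072)&(P[:,2]<.088)&(abs(P[:,1])<.09)&(P[:,0]>-.1)&(P[:,0]<.18); q=P[s]
print(len(q),cv2.minAreaRect(q[:,:2].astype(np.float32)))
s=(abs(P[:,1])<.035)&(P[:,0]>-.09)&(P[:,0]<.12)&(P[:,2]>.12)&(P[:,2]<.25); q=P[s]; print((q[np.argsort(q[:,0])][::3]*1000).round().astype(int).tolist())
s=(abs(P[:,1])<.035)&(P[:,0]>.05)&(P[:,0]<.11)&(P[:,2]>.10)&(P[:,2]<.12); q=P[s]; print((q*1000).round().astype(int).tolist())
E
```

```text
False [1.3e-01 1.0e-04 5.8e-02] [2.7 1.1 1.1] 7.1917
True [0.1245 0.0004 0.0578] [ 2.2 -0.4  1.7] 7.6083
9.4167
1752 ((0.024334430694580078, 9.93683934211731e-05), (0.12138601392507553, 0.1802639365196228), 89.80071258544922)
[[-7, 17, 120], [-3, 20, 124], [-2, 13, 124], [-1, 17, 129], [-1, 8, 129], [0, -21, 130], [1, 23, 127], [2, -7, 137], [3, 18, 135], [3, -2, 134], [4, 0, 130], [5, 24, 137], [5, -6, 143], [6, 18, 140], [7, -22, 135], [7, 22, 132], [7, 13, 132], [8, -15, 136], [9, 9, 132], [10, 21, 144], [12, 4, 164], [13, 7, 165], [13, 21, 146], [14, 1, 179], [16, 18, 153], [16, 10, 143], [16, 9, 167], [18, 4, 195], [19, -5, 197], [20, 11, 163], [20, 11, 177], [22, 8, 157], [22, 8, 170], [23, 9, 196], [23, 10, 189], [24, 3, 211], [25, 5, 208], [26, 21, 161], [26, -1, 209], [28, -7, 212], [28, 5, 209], [29, 9, 191], [30, -18, 172], [31, 4, 211], [31, -3, 206], [32, 9, 206], [33, -6, 208], [34, -14, 181], [35, -1, 208], [36, -17, 184], [38, -19, 188], [41, 21, 193], [43, 18, 197], [45, -16, 197], [48, -17, 206], [50, 21, 204], [52, -15, 207], [53, -11, 211], [53, 20, 205], [54, 14, 215], [54, -5, 213], [55, -3, 210], [56, 0, 209], [57, 3, 212], [57, 4, 206], [58, -12, 212]]
[[73, -10, 106], [70, -9, 106], [67, -6, 115], [77, -6, 113], [74, -6, 108], [71, -4, 111], [68, -5, 106], [77, -4, 107], [74, -3, 108], [72, -2, 110], [69, -2, 106], [78, -1, 108], [75, 0, 109], [72, 1, 108], [70, 2, 111], [66, 2, 105], [79, 2, 108], [76, 3, 109], [73, 4, 110], [70, 5, 111], [67, 5, 108], [77, 5, 105], [74, 7, 109], [71, 8, 110], [68, 8, 107], [72, 9, 100]]
```

The half is home to within about 2–3 mm by the cloud, and the spring pull closes the rest. The frame fit is good. Next I'll pinch the loop near its bar and bring it over.

```bash
cat >> h.py <<'E'
def bins(n="top"):
    from plant import viewer
    f=viewer.grab_frame(n); P=toM(cloud(f).reshape(-1,3))
    s=(abs(P[:,1])<.03)&(P[:,0]>-.13)&(P[:,0]<.12)&(P[:,2]>.088)&(P[:,2]<.25); return f,P[s]
E
python3 - <<'E'
from h import *
from plant import bot
T=np.array([.0062,.1273]); r=.089
g=lambda d:(T[0]+r*np.cos(np.radians(d)),0,T[1]+r*np.sin(np.radians(d))-.019)
bot.move_gripper(.07)
x,_,z=g(59)
bot.movel(W(x,0,.28),feed=.2); bot.movel(W(x,0,z),feed=.12)
bot.move_gripper(.03,8); print("open",bot.read_opening(),bot.read_finger_force())
for d in range(54,-6,-6):
    bot.movel(W(*g(d)),feed=.1)
print("open",bot.read_opening(),bot.read_contact_force(),toM(bot.read_position()).round(3))
bot.move_gripper(.07); bot.dwell(.3)
x,_,z=g(-6); bot.movel(W(x,0,.26),feed=.2); bot.movel(W(.20,0,.28),feed=.25)
f,q=bins(); print((q[np.argsort(q[:,0])][::4]*1000).round().astype(int).tolist())
cv2.imwrite("pics/t3.png",cv2.resize(f["color"][160:250,220:350,::-1],None,fx=6,fy=6)); print(bot.read_time_s())
E
```

```text
open 0.04144189796420009 7.999329355079681
open 0.04151986058894803 [6.7132714  0.73391664 0.31239112] [0.096 0.    0.107]
[[-58, 24, 89], [-34, 7, 88], [-31, -16, 91], [-22, 18, 131], [-19, -16, 141], [-18, -20, 140], [-16, 16, 142], [-15, 21, 141], [-14, 14, 138], [-12, 19, 136], [-11, -19, 137], [-9, -7, 88], [-9, -21, 133], [-7, 15, 137], [-6, -7, 89], [-6, -7, 105], [-5, 15, 128], [-4, -13, 131], [-3, -22, 137], [-2, -3, 99], [-1, -16, 136], [1, 22, 136], [2, 17, 130], [3, 20, 130], [4, 1, 133], [4, 13, 131], [5, 16, 132], [6, 9, 129], [7, 22, 131], [8, -7, 131], [8, -5, 128], [10, 9, 145], [10, 12, 133], [12, -6, 151], [12, -13, 137], [13, 9, 150], [14, -7, 149], [15, 6, 154], [16, 9, 152], [18, 18, 125], [19, 8, 141], [20, -8, 165], [22, 7, 162], [23, 10, 163], [24, 5, 182], [25, 9, 153], [26, 1, 182], [28, -4, 188], [29, 9, 182], [30, 18, 118], [31, 9, 170], [32, 1, 200], [33, 18, 118], [35, 22, 122], [35, 0, 210], [36, 17, 120], [38, 9, 202], [39, -9, 205], [40, -4, 213], [41, 10, 208], [42, -18, 115], [43, -4, 205], [44, 1, 213], [45, -16, 112], [46, 8, 207], [48, 15, 113], [52, -17, 118], [54, -18, 114], [57, -11, 95], [58, -18, 105], [59, 7, 92], [60, -22, 106], [61, 3, 90], [62, 7, 92], [63, 10, 93], [64, 2, 90], [65, -4, 93], [67, 3, 110], [67, -16, 112], [68, 8, 106], [69, 11, 92], [70, 5, 110], [71, 19, 102], [72, 10, 93], [73, 4, 107], [74, -15, 110], [75, -14, 89], [76, 12, 89], [77, 6, 106], [78, 21, 104], [79, 1, 89], [80, 16, 102], [82, 11, 92], [83, 16, 102], [84, 6, 90], [85, 10, 93], [86, 12, 91], [87, 18, 100], [87, -15, 89], [88, 11, 90], [90, 5, 91], [91, 20, 104], [92, 1, 90], [93, -16, 101], [94, -4, 88], [95, 15, 99], [96, 18, 100], [97, 10, 97], [98, 13, 95], [99, -16, 97], [100, -12, 100], [102, 3, 98], [103, 8, 93], [105, 14, 93]]
18.025
```

View pics/t3.png

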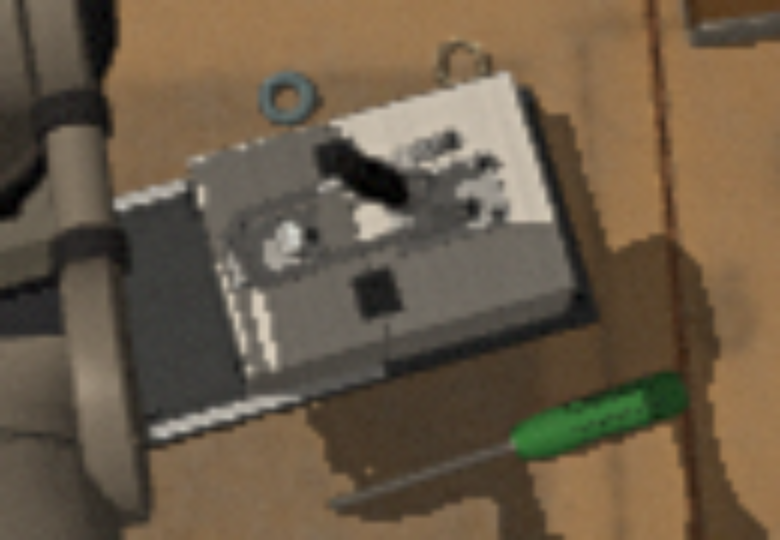

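The top view shows the loop lying over the keeper, with its bar at about (240,245), or mould x ≈ 102 and z ≈ 96. The lever is at its +x stop, grip at (365,175). Now I'll pinch the handle and swing it shut.

```bash
python3 - <<'E'
from h import *
from plant import bot
r=.095
g=lambda L:W(-r*np.cos(L),0,.102+r*np.sin(L)-.019)
bot.move_gripper(.05)
x=.0325
bot.movel(W(x,0,.29),feed=.25); bot.movel(g(1.92),feed=.12)
bot.move_gripper(.01,25); print("open",bot.read_opening(),bot.read_finger_force()); F0=np.array(bot.read_contact_force())
for L in list(np.arange(1.8,0.01,-.15))+[0.0,-.03]:
    bot.movel(g(L),feed=.1); print(round(L,2),((np.array(bot.read_contact_force())-F0)@M).round(1),round(bot.read_opening(),4))
print(toM(bot.read_position()).round(3),bot.read_time_s())
bot.move_gripper(.05); bot.dwell(.2)
bot.movel(W(-.095,0,.2),feed=.15); bot.movel(W(.20,0,.28),feed=.3)
f,q=bins(); print((q[np.argsort(q[:,0])][::4]*1000).round().astype(int).tolist())
P=toM(cloud(f).reshape(-1,3)); s=(P[:,2]>.072)&(P[:,2]<.088)&(abs(P[:,1])<.09)&(P[:,0]>-.1)&(P[:,0]<.18)
print(cv2.minAreaRect(P[s][:,:2].astype(np.float32)))
cv2.imwrite("pics/t4.png",cv2.resize(f["color"][160:250,220:350,::-1],None,fx=6,fy=6)); print(bot.read_time_s())
E
```

```text
open 0.019753129416949924 25.00135213136673
1.8 [-0.9 -0.6  0.1] 0.0198
1.65 [-0.1  0.1 -0.1] 0.02
1.5 [1.3 1.2 0.4] 0.0193
1.35 [-0.4 -0.2  1.7] 0.0197
1.2 [-0.9  1.   3.9] 0.0198
1.05 [-1.4  0.6  5.2] 0.0193
0.9 [-4.1  1.8  7.2] 0.02
0.75 [-4.8  3.2  8.9] 0.0195
0.6 [-7.3  4.2 10.9] 0.0195
0.45 [-10.9   5.1  10.9] 0.0198
0.3 [-14.1   6.   10. ] 0.0198
0.15 [-18.    6.    7.1] 0.0197
0.0 [-20.9   5.7   3.5] 0.0199
-0.03 [-21.2   5.8   5.2] 0.0201
[-0.102 -0.001  0.082] 25.1583
[[-112, 1, 104], [-110, 9, 101], [-107, 5, 111], [-105, 9, 115], [-103, -4, 108], [-101, 3, 113], [-100, 6, 113], [-97, -5, 108], [-96, 8, 112], [-94, -4, 105], [-92, -7, 107], [-90, 10, 101], [-88, 2, 110], [-87, 8, 107], [-84, -5, 111], [-83, -1, 115], [-81, 4, 111], [-79, 2, 106], [-77, 10, 101], [-76, -9, 107], [-74, 6, 113], [-72, 6, 105], [-70, 1, 111], [-68, -3, 111], [-67, 10, 112], [-64, -2, 108], [-63, 1, 109], [-61, -4, 115], [-59, -6, 112], [-57, 2, 106], [-56, -4, 108], [-54, -9, 107], [-52, 7, 106], [-50, -16, 96], [-50, 6, 104], [-48, 23, 94], [-47, 14, 101], [-47, -17, 108], [-46, 8, 106], [-45
[... 1158 characters left out ...]
7, 88], [60, -22, 93], [61, 3, 90], [62, -16, 94], [63, 22, 102], [64, 3, 91], [65, 17, 99], [65, 20, 97], [67, -19, 101], [68, -3, 112], [69, -2, 106], [70, -8, 110], [71, -4, 111], [72, -2, 107], [73, -9, 109], [74, -5, 110], [74, 7, 98], [75, 1, 112], [77, 16, 96], [78, -2, 115], [79, -11, 94], [79, -9, 89], [81, -2, 94], [83, 4, 91], [85, -1, 89], [86, -7, 94], [88, 9, 92], [89, 1, 88], [90, -4, 96], [91, -13, 88], [92, 14, 93], [94, -3, 91], [95, -9, 94], [96, -6, 96], [97, 11, 98], [99, 15, 88], [100, -14, 94], [101, 2, 93], [103, -6, 89], [104, 10, 91], [106, -7, 88]]
((0.025016330182552338, 0.00015802308917045593), (0.12117650359869003, 0.18122756481170654), 89.79631805419922)
28.225
```

View pics/t4.png

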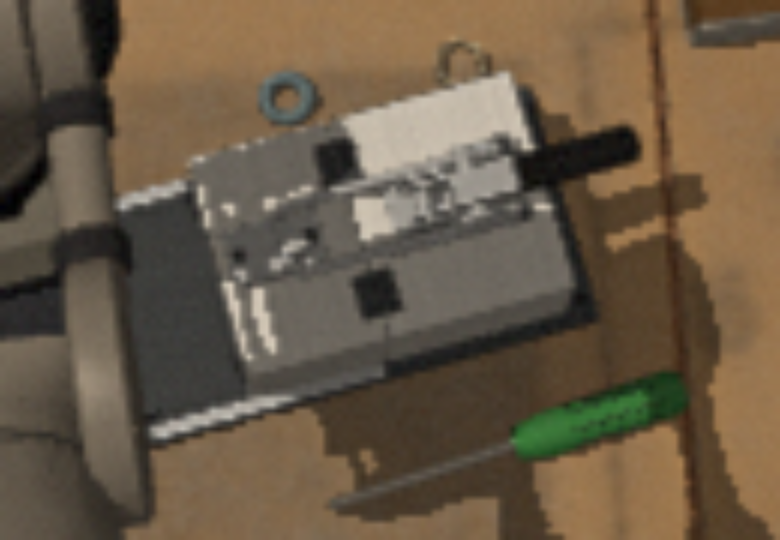

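The lever lies flat (grip at (580,150), top ≈ 109 mm level along its length) and the bar is in the keeper at x ≈ 75–79 mm. As a last check that the halves meet, I'll press lightly on the outer face and compare the stop with the earlier contact.

```bash
python3 - <<'E'
from h import *
from plant import bot
bot.move_gripper(0.0)
bot.movel(W(.16,0,.058),feed=.15); bot.dwell(.2)
F0=np.array(bot.read_contact_force())
x=.135
for i in range(2):
    r=bot.movel(W(.115,0,.058),feed=.03,force_limit=(10,25)[i]); print(r,toM(bot.read_position()).round(4),((np.array(bot.read_contact_force())-F0)@M).round(1))
bot.movel(W(.16,0,.058),feed=.1); bot.movel(W(.20,0,.28),feed=.25)
f,q=bins(); s=(q[:,0]<-.06); print(np.polyfit(q[s][:,0],q[s][:,2],1),np.median(q[s][:,2]))
s=(q[:,0]>.073)&(q[:,0]<.09)&(abs(q[:,1])<.012); print((q[s]*1000).round().astype(int).tolist(),bot.read_time_s())
E
```

```text
True [0.1245 0.0003 0.0577] [ 0.6 -0.6  2.5]
True [0.1246 0.0005 0.0575] [ 2.  -0.9  2.5]
[-0.02410249  0.10515209] 0.10740481624286191
[[75, -12, 100], [79, -11, 93], [77, -6, 111], [74, -5, 111], [88, -11, 91], [85, -11, 89], [82, -10, 89], [79, -9, 89], [77, -3, 111], [74, -3, 109], [86, -8, 89], [83, -6, 92], [81, -5, 93], [78, -1, 106], [75, 0, 109], [87, -5, 89], [81, -2, 92], [79, 1, 104], [76, 3, 110], [73, 4, 107], [88, -2, 89], [85, 0, 93], [82, 1, 93], [79, 1, 91], [77, 6, 110], [74, 7, 108], [86, 2, 89], [83, 5, 96], [80, 4, 90], [77, 6, 94], [74, 7, 97], [90, 4, 88], [87, 7, 96], [84, 7, 92], [81, 7, 91], [78, 9, 95], [75, 10, 95], [85, 9, 90], [79, 12, 94], [88, 11, 89]] 33.9417
```

```bash
python3 -c "
from plant import bot
print(bot.close_job())"
```

```text
the job is handed in; nothing more can be done
None
```

The mould is closed and handed in after about 34 s of robot time: the halves meet, the loop is hooked behind the keeper and the lever lies flat; the hand-in gave no verdict.

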